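# Hang a microphone on the hook inside the mic locker

### The arm

A 7-joint arm with a two-finger parallel gripper is mounted at the origin on the work surface. World frame = base frame: x ahead of the robot, y to its left, z up, the work surface at z = 0. Lengths are in m, angles in degrees, forces in N, time in s.
With the tool pointing down it reaches from about 0.35 to 0.775 m from the base axis. Payload 3.1 kg.
Tool frame: the origin (TCP) lies on the centre line of the jaws, within the pads' length; the fingertips stand 17 mm ahead of it and the grasp point (between the pads) lies 2 mm behind it (robot.tip_reach is the distance from the TCP to the fingertips, in m); z points along the fingers, y is the line along which they close (so a half turn about z gives the same grasp; the last joint's range is limited). The gripper opens to 85 mm and grips with 20 to 120 N. Pads are 22 mm wide; open, the fingers measure 114 mm over their backs; the gripper's body (76 mm by 85 mm) begins 54 mm behind the grasp point. The pads swing forward as they close: fully open they stand 13 mm farther back than shut.
Start: joints at [62.355, 17.813, 0.802, 86.603, -0.252, 75.585, -1.558], TCP at [0.235, -0.497, 0.248] pointing down, gripper open.
Joint ranges: [-154.91, 154.91], [-16.99, 109.72], [-72.82, 74.43], [7.12, 147.25], [-82.49, 262.49], [11.32, 116.49], [-174.64, 174.64]. Speed limits (degrees/s): [159.86, 159.86, 180, 180, 180, 180, 180].

### API

Orientations are given as [roll, pitch, yaw] about the fixed x, y, z axes, in that order (R = Rz(yaw) Ry(pitch) Rx(roll)).
In Python, from station import robot, fingers, vision, workorder, recognise gives the robot as it stands. Calls block until the motion is done:
- robot.move_to(position, orientation): joint-space move of the TCP to a pose.
- robot.line_to(position, orientation=None, velocity=0.15, f_stop=None): straight line of the TCP; orientation=None keeps the orientation; velocity is the mean speed in m/s. With f_stop (N) it stops when the force on the tool has changed by that much, and returns True; else False.
- robot.move_j(angles): joint-space move.
- fingers.gripper_to(opening, force=None): opening from 0.0 (shut) to 1.0 (fully open); force is the grip in N (None keeps the last); returns when the fingers have stopped.
- robot.pause(seconds).
- robot.inverse_kinematics(position, orientation): joint angles nearest the present ones, or None.
- vision.grab_frame(name): name is "scene" or "top" or "wrist"; returns the picture (420x560x3 uint8, red, green, blue); there is no depth.
- vision.calibration(name): a dict with "mtx" (3x3 intrinsics, pixels), "extrinsics" (4x4, takes a point from world to camera coordinates); the wrist camera has in their place "T_tool_cam" (4x4, takes a point from camera to tool coordinates, whose origin is the TCP and whose axes are the flange's). Camera axes: x right, y up, looking along -z (the intrinsics and any distortion apply to the point x, -y, -z); pixel columns grow to the right and rows downward; lengths in m; the calibration is good to about 2 mm. A picture is of the moment at which its call begins: read the wrist's pose just before it. calibration takes no time and is no camera call.
A pose or a line that the arm cannot do raises robot.PlanningError and nothing moves.
- workorder.close_job(): hands the job in; it is judged then, once.
Trained networks look in the newest picture that a camera, given by its name, has taken for a name from the list of things; names that differ only in an ending like _2 or _b are one class to them, and where a whole thing is asked for, a point or a joint stands for the part that bears it (a point fixed in the world has none). Each returns a list of dicts, best first, with "p" (0 to 1); they miss things now and then, are a little off and sometimes report something else, mostly with a low value. They report only what shows in the picture. A call takes as long as a camera call. They do not tell look-alikes from the thing itself.
- recognise(label, camera): "rect" ([centre column, centre row, width, height] in pixels, round what is visible of it).
Readings, each from a call of its own:
- robot.current_time_s(): time.
- robot.current_joint_positions(): joint angles.
- robot.current_dq(): joint speeds.
- robot.current_joint_torque(): joint torques, N m.
- robot.current_tool_pos(): TCP position.
- robot.current_eef_rot(): TCP orientation.
- robot.current_contact_force(): force on the tool from outside, world axes, zero at the start.
- robot.current_torque(): the same for the moment, N m.
- robot.current_finger_gap(): opening from 0.0 (shut) to 1.0 (fully open).
- robot.current_gripper_force(): force on a finger pad.
Only numpy, scipy, OpenCV 4.12 (cv2) and the standard library are available. Lean on these libraries where they do the work, as an engineer would, in place of code of your own. Each camera call takes 0.05 s, during which the arm holds its last target. There are 200 camera calls.

### The job

Lift the microphone out of its wooden desk block, lower it through the opening in the top of the small grey mic locker without touching the aluminium frame of the opening, and hang it by its side eye on the upturned hook inside. The hook can stand anywhere along its rail and a little higher or lower, so find it gently, and press the eye down past the hook's spring catch until it is fully home, pushing no harder than about 25 N. Let go and leave the microphone hanging upright there, the other things undisturbed.

Things in the scene. Friction and masses are not known exactly. Their poses are not given: they have to be found in the camera images.
- mic_center (a point): Loose silver-grey microphone, upright cylinder 36 mm in diameter, 140 mm tall, about 0.25 kg, ribbed, with a plain grille in the top 43 mm (grip it there). The point is its centre, 70 mm above its foot; z is up its axis. A dark steel arm sticks out in its -x direction and ends in an eye. It starts upright in the wooden block, foot 8 mm above the table.
- mic_eye (a point): Centre of the microphone's square steel eye, 42 mm from its axis in its -x direction and 20 mm below mic_center. The eye is 20.5 mm square outside, 12 mm high; its vertical hole is 11.5 mm square and goes right through. The arm to the body is 12 mm wide.
- block: Fixed wooden desk block, 90 x 90 x 30 mm, with a round socket 40 mm across and 22 mm deep in the middle of its top, in which the microphone stands loosely. Origin at the centre of its underside.
- locker: Fixed small grey mic locker, 180 mm (x) by 230 mm (y) by 170 mm tall, walls 10 mm, clear window on its +x side, open only at the top; inner floor 6 mm up. Origin at the centre of its underside; z up. Inside on its -x wall a rail along y carries one steel hook block with an upturned pin, the hook.
- frame: Aluminium frame round the opening on top of the locker, 12 mm thick, top face 170 mm above the table. The clear opening is 124 mm (locker x) by 168 mm (locker y), centred on the locker. Origin at the centre of the frame's underside, 158 mm above the table. Neither the microphone nor the robot may touch it.
- hook_mid (a point): Fixed reference at the MIDDLE of the hook's range, on the pin's axis at the height of its seat: locker x = -42, y = 0, z = 69 mm; axes as the locker's. The real hook is NOT measured: it stands at this x but up to 30 mm either way along y, and up to 5 mm higher or lower: find it by touch. Its block is 16 mm wide, its flat top is the seat; it slides along y if pushed with over 14 N.
- pin_tip_mid (a point): As hook_mid, but 36 mm higher, at the pin's tip. The pin is 9 mm in diameter for 24 mm above the seat, then tapers to 6.6 mm at the tip. A spring catch, a wedge 6 mm wide on its -x side, 14 to 28 mm above the seat, stands out 3 mm at its lower end; it yields when the eye is pushed down past it with roughly 4 to 10 N (besides its weight) and springs out over the eye. The seat below is rigid.
- home_mid (a point): Where mic_center is when the eye is fully home on a hook standing at mid range: locker x = 0, y = 0, z = 95 mm; for the real hook home differs by up to 30 mm along y and 5 mm in height. Home, the microphone's x lies along the locker's x, the eye's underside is flat on the seat, and the microphone's top is about level with the frame (10 to 0 mm below its top).
- di_box: Bystander: blue and dark steel box, 106 x 90 x 50 mm, lying on the table; leave alone. Origin at the centre of its underside.
- tape: Bystander: grey roll of tape lying flat, 100 mm across, 48 mm high; leave alone. Origin at the centre of its underside.
- torch: Bystander: black torch lying on the table, 140 mm long, 38 mm at its head; leave alone. Origin under its middle.
Not all that is in view belongs to the job. Leave any red look-alike of the part that bears mic_center alone.

How it is judged (in metres and radians):
On the way, in this order (a step that is already met when the one before it is completed fails the run):
1. the microphone is lifted clear of the block, its foot higher than the locker's frame (height (world z) of mic_center above 0.24 m), for 0.1 s.
2. the microphone is inside the locker's opening, upright (x of mic_center in the frame of locker between -0.05 and 0.05 m and y of mic_center in the frame of locker between -0.07 and 0.07 m and z of mic_center in the frame of locker below 0.15 m and angle between mic_center's own z axis and vertical below 0.25 rad), for 0.1 s.
At the end, for the whole second after the job is handed in: The microphone hangs at rest on the hook, its eye under the catch, home on the seat: mic_center 87.5 to 102.5 mm above the locker underside, within 8 mm of locker x = 0 and 38 mm of y = 0, the eye at locker x = -42 mm within 5 mm, the axis within 0.12 rad of upright (z of mic_center in the frame of locker between 0.0875 and 0.1025 m and x of mic_center in the frame of locker between -0.008 and 0.008 m and y of mic_center in the frame of locker between -0.038 and 0.038 m and x of mic_eye in the frame of locker between -0.047 and -0.037 m and angle between mic_center's own z axis and vertical below 0.12 rad and linear speed of mic below 0.02 m/s); the robot touches nothing.
It fails at once if anything touches the frame of the opening with more than 1 N (contact force between frame and anything else above 1 N).
It fails at once if the microphone bears on the hook or locker with more than 40 N in all (a hand push of about 25 N, plus the squeeze of the catch) (contact force between mic and locker above 40 N).
It fails at once if the robot touches the locker or its hook with more than 5 N (contact force between any of the fingers, the arm and locker above 5 N).
It fails at once if the microphone is tipped over (angle between mic_center's own z axis and vertical above 0.6 rad).
It fails at once if a bystander is moved more than 30 mm (distance of any of di_box, tape, torch from where it was at the start of the episode above 0.03 m).
It also fails if it takes over 54 s, if anything falls off the work surface, if the arm or the gripper's body presses on something with over 40 N, if the wrist force passes 120 N, or if a joint passes its speed limit or range.

## Working session

There is one attempt and no reset: what is moved stays moved. The work goes in short steps, each a Python script; the robot and the scene stay as the last script left them, time stands still between calls to the robot, and variables do not carry over. Pictures are saved under pics/ and viewed, at most 12 in all, crops included, and the job is handed in when it is done.

```bash
mkdir -p pics; cat > h.py <<'E'
from station import robot, fingers, vision, workorder, recognise
import numpy as np, cv2
from scipy.spatial.transform import Rotation as R
def save(n,im): cv2.imwrite('pics/'+n,im[:,:,::-1])
def cam(name):
    c=vision.calibration(name); K=np.array(c['mtx']).reshape(3,3)
    if 'extrinsics' in c: return K,np.array(c['extrinsics'])
    T=np.eye(4);T[:3,:3]=R.from_euler('xyz',robot.current_eef_rot(),degrees=True).as_matrix();T[:3,3]=robot.current_tool_pos()
    return K,np.linalg.inv(T@np.array(c['T_tool_cam']))
def proj(P,K,E):
    p=np.atleast_2d(P)@E[:3,:3].T+E[:3,3]; q=p*[1,-1,-1]; q=q@K.T; return q[:,:2]/q[:,2:]
def onz(uv,z,K,E):
    d=np.linalg.inv(K)@[uv[0],uv[1],1]; d=d*[1,-1,-1]; d=E[:3,:3].T@d; o=-E[:3,:3].T@E[:3,3]; return o+d*(z-o[2])/d[2]
E
python3 - <<'E'
from h import *
a=[]
for n in ['scene','top']:
    a.append(vision.grab_frame(n)); save(n+'.png',a[-1])
    c=vision.calibration(n); print({k:v for k,v in c.items() if k not in('mtx','extrinsics')})
    K,X=cam(n)
    print(n,'campos',-X[:3,:3].T@X[:3,3])
    for l in ['mic_center','mic_eye','block','locker','frame','di_box','tape','torch']:
        for r in recognise(l,n)[:4]: print(l,round(r['p'],2),np.round(r['rect'],1),np.round(onz(r['rect'][:2],{'mic_center':.078,'mic_eye':.058,'frame':.17,'locker':.17}.get(l,.03),K,X),3))
print(robot.current_time_s(),robot.current_eef_rot())
E
```

```text
{}
scene campos [1.3207272  0.39117043 0.93278618]
mic_center 0.88 [253.1 159.1  19.2  34.9] [ 0.397 -0.177  0.078]
mic_center 0.59 [230.7 180.7  17.3  39.8] [ 0.525 -0.189  0.078]
mic_eye 0.95 [224.2 209.8  27.   38.1] [ 0.631 -0.151  0.058]
mic_eye 0.79 [230.6 177.7  14.5  38.4] [ 0.494 -0.21   0.058]
mic_eye 0.74 [253.6 159.   20.8  40.2] [ 0.374 -0.189  0.058]
block 0.77 [234.1 195.8  32.8  26.8] [ 0.54  -0.173  0.03 ]
locker 0.82 [355.1 219.1 105.5 103.2] [0.603 0.245 0.17 ]
frame 0.69 [355.1 216.8  99.9 103.9] [0.596 0.242 0.17 ]
frame 0.6 [354.5 199.8  98.   67. ] [0.535 0.221 0.17 ]
di_box 0.83 [248.1 274.8  49.3  47.9] [0.793 0.021 0.03 ]
di_box 0.59 [356.1 219.   96.  101.4] [0.47  0.221 0.03 ]
tape 0.78 [159.1 178.2  27.4  28.7] [ 0.574 -0.451  0.03 ]
torch 0.86 [445.5 263.4  41.6  32.9] [0.526 0.498 0.03 ]
{}
top campos [0.34274232 0.02017412 1.38601443]
mic_center 0.65 [339.9 286.4  30.1  10.8] [ 0.389 -0.187  0.078]
mic_center 0.62 [340.9 248.3  19.6  23.8] [ 0.506 -0.188  0.078]
mic_center 0.58 [330.4 207.1  23.1  19.8] [ 0.636 -0.152  0.078]
mic_eye 0.82 [340.5 287.   19.4   9.3] [ 0.388 -0.193  0.058]
mic_eye 0.68 [341.5 250.4  18.8  27.9] [ 0.502 -0.194  0.058]
mic_eye 0.53 [332.4 209.6  21.   16.9] [ 0.632 -0.162  0.058]
block 0.57 [338.2 248.   36.2  31.4] [ 0.512 -0.187  0.03 ]
locker 0.55 [207.5 237.1  84.   68.5] [0.507 0.215 0.17 ]
frame 0.57 [205.6 236.5  88.8  65.3] [0.508 0.22  0.17 ]
frame 0.57 [423.3 240.8  31.8  31. ] [ 0.529 -0.413  0.17 ]
di_box 0.84 [278.6 164.   25.4  37. ] [0.786 0.019 0.03 ]
tape 0.7 [423.5 241.1  33.8  34.2] [ 0.549 -0.464  0.03 ]
torch 0.56 [127.6 240.2  35.4  44. ] [0.502 0.494 0.03 ]
0.9 [-1.79999869e+02  7.76120667e-04  2.52611467e+01]
```

View pics/scene.png

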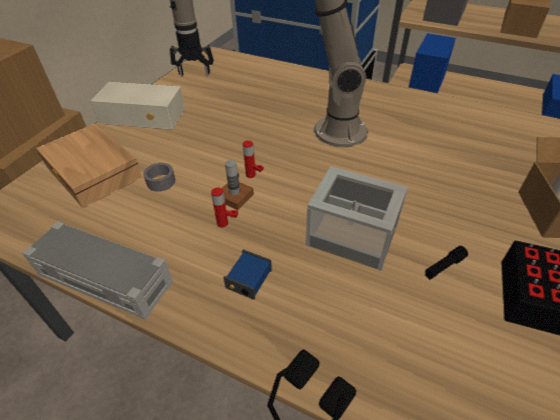

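View pics/top.png

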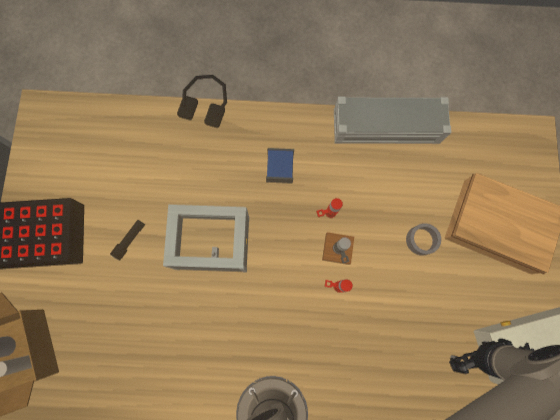

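The scene view has three candidates. The silver microphone is at (233,178), standing in the wooden block. The red look-alikes are at (250,160) and (220,207). In the top view the silver one is at (342,245) with its arm pointing roughly toward world -x. The locker is at (206,237) and its hook shows near (215,252). I choose the silver one and will check it close up.

```bash
python3 - <<'E'
from h import *
robot.move_to([0.46,-0.19,0.40],[180,0,90])
K,X=cam('wrist'); a=vision.grab_frame('wrist'); np.savez('w1.npz',a=a,K=K,X=X)
for l in ['mic_center','mic_eye','block']:
    for r in recognise(l,'wrist')[:4]: print(l,round(r['p'],2),np.round(r['rect'],1),onz(r['rect'][:2],{'mic_center':.148,'mic_eye':.064,'block':.03}[l],K,X).round(3))
t=cv2.imread('pics/top.png')
c=cv2.resize(t[195:280,155:260],None,fx=5,fy=5,interpolation=cv2.INTER_CUBIC)[:420,:]
save('w1.png',a); cv2.imwrite('pics/lk.png',c)
print(robot.current_joint_positions(),robot.current_time_s())
E
```

```text
mic_center 0.9 [431.3 128.2  70.4  66.9] [ 0.608 -0.146  0.148]
mic_center 0.84 [318.1 163.9  71.1  44.9] [ 0.496 -0.181  0.148]
mic_center 0.81 [228.9 158.7  48.2  72.5] [ 0.404 -0.176  0.148]
mic_eye 0.9 [431.5 127.6  77.7  68.8] [ 0.642 -0.153  0.064]
mic_eye 0.73 [319.2 163.8  70.   44.3] [ 0.505 -0.197  0.064]
mic_eye 0.66 [228.1 157.6  42.9  79. ] [ 0.39  -0.189  0.064]
block 0.92 [326.1 154.9  74.3  66.5] [ 0.517 -0.191  0.03 ]
[ 39.04311199  11.14357277 -23.0180881   75.12313171   4.35366567
  94.65970624  16.60376957] 2.6167
```

View pics/w1.png

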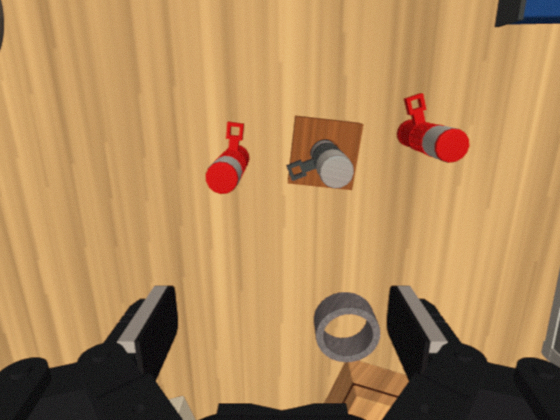

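View pics/lk.png

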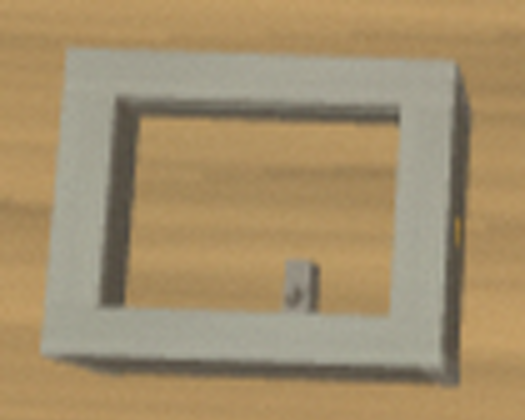

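The wrist view shows the silver mic's top at (337,170) and its dark eye at (297,170), in the block with corners (297,116), (363,124), (354,190) and (289,183). The red ones are at (225,160) and (435,130). The locker crop shows the inner frame corners at (115,97), (402,105), (390,317) and (100,307), and the hook near (298,285).

```bash
python3 - <<'E'
from h import *
d=np.load('w1.npz');K,X=d['K'],d['X']
B=np.array([onz(p,.03,K,X) for p in [(297,116),(363,124),(354,190),(289,183)]]);print(B.round(4),B.mean(0))
t=onz((336,170),.148,K,X);e=onz((297,170),.061,K,X);print('top',t,'eye',e)
c=B.mean(0)
for q in(t,c): v=q-e;print('mic yaw',np.degrees(np.arctan2(v[1],v[0])),np.hypot(*v[:2]))
K,X=cam('top')
f=lambda P,z:np.array([onz((155+x/5-.4,195+y/5-.4),z,K,X) for x,y in P])
for P in ([(67,48),(458,62),(443,368),(42,354)],[(115,97),(402,105),(390,317),(100,307)]):
    L=f(P,.17);print(L.round(4),L.mean(0));s=(L[0]+L[3]-L[1]-L[2])[:2];u=(L[0]+L[1]-L[2]-L[3])[:2]
    print('yaw',np.degrees(np.arctan2(-s[0],s[1])),np.degrees(np.arctan2(u[1],u[0])),np.hypot(*s)/2,np.hypot(*u)/2)
print('pin',f([(294,292)],.105),'block front',f([(300,262)],.069))
E
```

```text
[[ 0.4778 -0.1401  0.03  ]
 [ 0.5645 -0.1506  0.03  ]
 [ 0.5579 -0.2399  0.03  ]
 [ 0.4676 -0.2296  0.03  ]] [ 0.51695363 -0.19006816  0.03      ]
top [ 0.5144552  -0.18793011  0.148     ] eye [ 0.47724388 -0.20525461  0.061     ]
mic yaw 24.965314354428347 0.041046558810209424
mic yaw 20.92867165646471 0.042514613491335645
[[0.5985 0.3395 0.17  ]
 [0.6022 0.1082 0.17  ]
 [0.4226 0.1052 0.17  ]
 [0.4186 0.3353 0.17  ]] [0.51046561 0.22206877 0.17      ]
yaw 0.9523370456724245 1.1485606340503498 0.23071806876115775 0.17976811526545317
[[0.5705 0.3083 0.17  ]
 [0.5746 0.1395 0.17  ]
 [0.4501 0.1376 0.17  ]
 [0.4472 0.3048 0.17  ]] [0.51061366 0.2225506  0.17      ]
yaw 1.1967747317121906 1.227160927984201 0.16806671830015468 0.1239736039947389
pin [[0.46795718 0.20325943 0.105     ]] block front [[0.49043902 0.2061681  0.069     ]]
```

```bash
python3 - <<'E'
from h import *
o=[180,0,113]
fingers.gripper_to(0.8)
robot.move_to([0.516,-0.189,0.22],o)
print(robot.line_to([0.516,-0.189,0.124],velocity=0.12,f_stop=8), robot.current_tool_pos())
fingers.gripper_to(0.0,force=100)
print('gap',robot.current_finger_gap(),robot.current_gripper_force(),robot.current_contact_force())
robot.line_to([0.516,-0.189,0.32],velocity=0.2)
robot.pause(0.2)
K,X=cam('wrist'); a=vision.grab_frame('wrist'); save('w2.png',a)
print(robot.current_finger_gap(),robot.current_contact_force(),robot.current_torque(),robot.current_tool_pos(),robot.current_eef_rot(),robot.current_time_s())
for r in recognise('mic_eye','wrist')[:4]: print(r)
for dx in (0,): 
    Rt=R.from_euler('z',23,degrees=True).as_matrix(); print('pred eye',proj(np.array(robot.current_tool_pos())+[0,0,-.046]+Rt@[-.042,0,-.020],K,X),proj(np.array([.477,-.205,.061]),K,X))
E
```

```text
False [ 0.51688012 -0.18922636  0.12509299]
gap 0.40287453791047145 99.03457045555115 [-0.82404542 -1.11672753  5.73124558]
0.4008188397008909 [-0.64716421 -0.48989192 -1.7709413 ] [-0.01536567  0.03076282 -0.0474064 ] [ 0.51559383 -0.18890548  0.3190086 ] [-1.79918577e+02 -8.05974170e-02  1.13003940e+02] 6.45
{'rect': [165.8, 125.5, 81.1, 85.8], 'p': 0.92}
{'rect': [401.9, 191.3, 75.9, 89.7], 'p': 0.74}
{'rect': [260.3, 288.9, 149.4, 192.1], 'p': 0.55}
pred eye [[209.45593556 243.83629778]] [[243.92399926 173.44827478]]
```

View pics/w2.png

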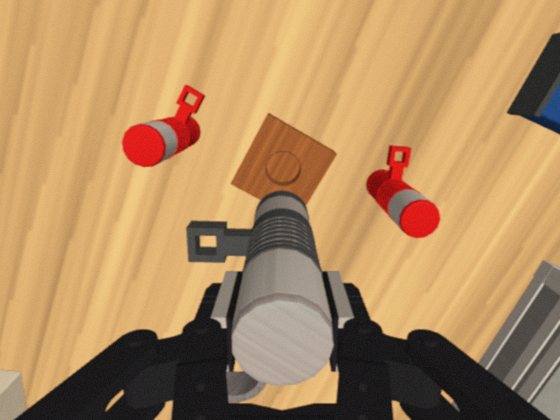

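Mic held at the grille, upright. The eye is at about (207,242) within 2 px of my prediction, and the empty socket is at (283,167). Next I go near the locker with a closer look at the hook.

```bash
python3 - <<'E'
from h import *
K,X=cam('wrist')
a=cv2.imread('pics/w2.png',0)[212:272,176:232]
print('dark thr'); m=(a<95).astype(np.uint8)
cs,h=cv2.findContours(m,cv2.RETR_CCOMP,cv2.CHAIN_APPROX_NONE)
for c,hh in zip(cs,h[0]):
    if cv2.contourArea(c)>60: x,y,w,hg=cv2.boundingRect(c);M=cv2.moments(c);print(hh[3],x+176,y+212,w,hg,M['m10']/M['m00']+176,M['m01']/M['m00']+212)
tp=np.array(robot.current_tool_pos()); Rt=R.from_euler('xyz',robot.current_eef_rot(),degrees=True).as_matrix()
e=onz((207,241.5),tp[2]-.047-.014,K,X); print('eye in tool',Rt.T@(e-tp))
robot.move_to([0.5105,0.13,0.33],[180,0,91]); robot.pause(.2)
K,X=cam('wrist'); a=vision.grab_frame('wrist'); save('w3.png',a); np.savez('w3.npz',a=a,K=K,X=X)
print('campos',-X[:3,:3].T@X[:3,3],'pin tip/seat proj',proj(np.array([[.4685,.203,.105],[.4685,.203,.069]]),K,X))
print(robot.current_tool_pos(),robot.current_contact_force(),robot.current_time_s())
E
```

```text
dark thr
-1 187 221 45 41 208.66342432799917 240.97437506536974
0 198 234 20 15 207.89147286821705 240.5799859055673
eye in tool [ 0.00301359 -0.04196286  0.06104348]
campos [0.5096019  0.2083017  0.45533561] pin tip/seat proj [[236.90864253  98.88969083]
 [241.10084897  98.38701753]]
[0.51093707 0.12862538 0.32985225] [ 0.74264503 -0.05915606 -3.21330671] 7.9667
```

View pics/w3.png

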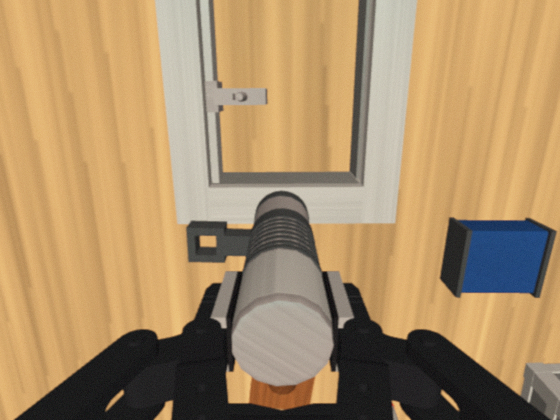

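The hook pin is at (238,97), predicted at (237,99), which agrees with the top-camera estimate. Next I align the eye over it and descend gently.

```bash
python3 - <<'E'
from h import *
d=np.load('w3.npz');K,X=d['K'],d['X']
pw=onz((238.5,97),.105,K,X); print('pin wrist',pw)
pin=np.array([.4685,(pw[1]+.2033)/2*0+pw[1]]); 
Rt=R.from_euler('xyz',[180,0,91],degrees=True).as_matrix(); off=(Rt@[.003,-.042,0])[:2]
t=pin-off; print('target',t); np.save('t.npy',t)
robot.line_to([*t,.33],velocity=.15)
robot.line_to([*t,.20],velocity=.15); robot.pause(.3)
f0=np.array(robot.current_contact_force());print(robot.current_tool_pos(),f0)
s=robot.line_to([*t,.150],velocity=.03,f_stop=4)
print(s,robot.current_tool_pos(),np.array(robot.current_contact_force())-f0,robot.current_torque(),robot.current_time_s())
a=vision.grab_frame('wrist'); save('w4.png',a[:300,100:460])
E
```

```text
pin wrist [0.46998732 0.20466136 0.105     ]
target [0.51054596 0.20239482]
[0.51085827 0.20259523 0.20062399] [ 0.87342611 -0.31020114 -1.9002423 ]
True [0.51060841 0.20236142 0.18547417] [-0.2127116  -0.01162139  5.96442916] [ 0.02887017 -0.00395791  0.01803999] 10.65
```

View pics/w4.png

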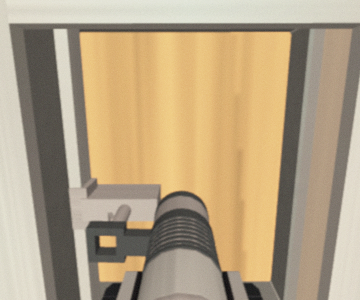

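Contact came at TCP z = 0.1855. The eye at crop (105,242) is on the pin's tip, and the pin base is at about (122,211). I compare them with the calibration in a zoom.

```bash
python3 - <<'E'
from h import *
K,X=cam('wrist'); a=cv2.imread('pics/w4.png'); c=cv2.resize(a[170:270,60:170],None,fx=5,fy=5,interpolation=cv2.INTER_CUBIC)
P=lambda p:((proj(np.array(p),K,X)[0]-[100,0]-[60,170]+.5)*5)
tp=np.array(robot.current_tool_pos()); Rt=R.from_euler('xyz',robot.current_eef_rot(),degrees=True).as_matrix()
for y in(.2025,.2045,.2065):
    for z in(.074,.110): print(y,z,P([.469,y,z]))
for dz in(.061,.073): print('eye',dz,P(tp+Rt@[.003,-.042,dz]))
cv2.imwrite('pics/w4z.png',c)
E
```

```text
0.2025 0.074 [310.00828319 231.14957816]
0.2025 0.11 [262.06904682 327.77721338]
0.2045 0.074 [309.50623852 217.21338606]
0.2045 0.11 [261.34651418 311.91193426]
0.2065 0.074 [309.00164293 203.20638334]
0.2065 0.11 [260.61972565 295.95320511]
eye 0.061 [233.13180409 358.22123874]
eye 0.073 [253.44423894 318.75360088]
```

View pics/w4z.png

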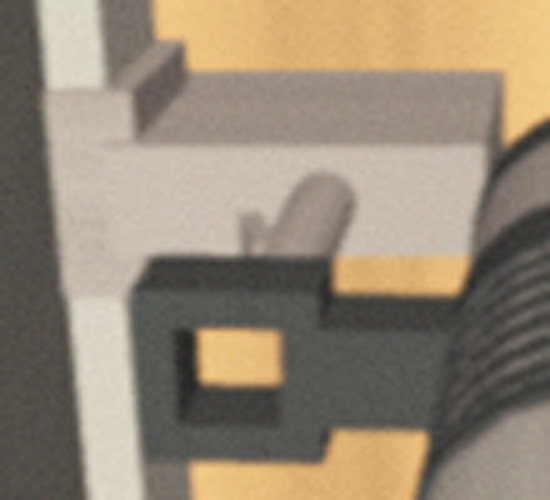

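The hole's top-face centre is at zoom (230,377), not where I assumed, because my earlier outline included the eye's side face. The pin base is centred at about (322,205). The eye therefore needs to move about +3 mm in x and +4.5 mm in y.

```bash
python3 - <<'E'
from h import *
t=np.load('t.npy')+[.003,.0045]; np.save('t.npy',t)
robot.line_to([*robot.current_tool_pos()[:2],.191],velocity=.05)
robot.line_to([*t,.191],velocity=.05); robot.pause(.3)
f0=np.array(robot.current_contact_force()); print(f0)
s=robot.line_to([*t,.150],velocity=.03,f_stop=4)
print(s,robot.current_tool_pos(),np.array(robot.current_contact_force())-f0,robot.current_torque(),robot.current_time_s())
K,X=cam('wrist'); a=vision.grab_frame('wrist')
c=cv2.resize(a[150:290,150:300],None,fx=4,fy=4,interpolation=cv2.INTER_CUBIC); save('w5.png',c)
E
```

```text
[-0.24762326 -0.05365756 -2.58600627]
True [0.5122076  0.20693458 0.15931952] [1.21729558 0.29201001 2.68382818] [ 0.1508085  -0.43859734 -0.06627054] 12.5167
```

View pics/w5.png

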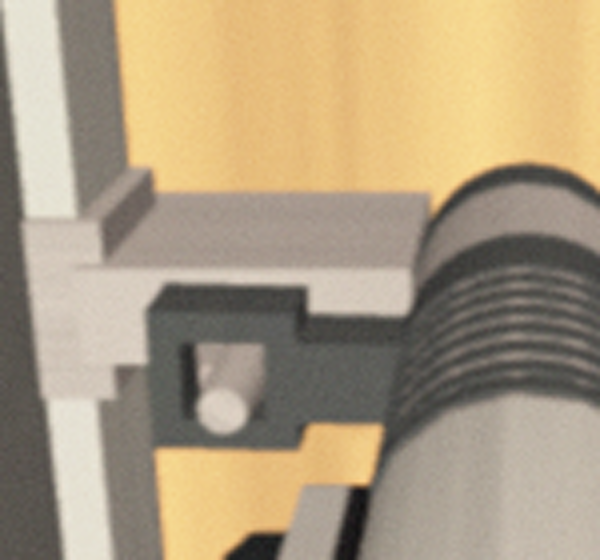

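The pin is threaded through the eye, with its tip showing at (222,408) inside the hole. Now I press down past the catch.

```bash
python3 - <<'E'
from h import *
t=np.load('t.npy'); z=robot.current_tool_pos()[2]
for i in range(6):
    s=robot.line_to([*t,.140],velocity=.02,f_stop=13)
    print(s,robot.current_tool_pos(),robot.current_contact_force(),robot.current_torque(),robot.current_finger_gap(),robot.current_time_s())
    if s: break
K,X=cam('wrist'); a=vision.grab_frame('wrist')
c=cv2.resize(a[150:290,150:300],None,fx=4,fy=4,interpolation=cv2.INTER_CUBIC); save('w6.png',c)
E
```

```text
True [0.51294153 0.20650494 0.14167449] [-0.67390694 -0.55849827  4.02285644] [-0.09817263  0.17431596 -0.06492993] 0.4047582793977695 13.4
```

View pics/w6.png

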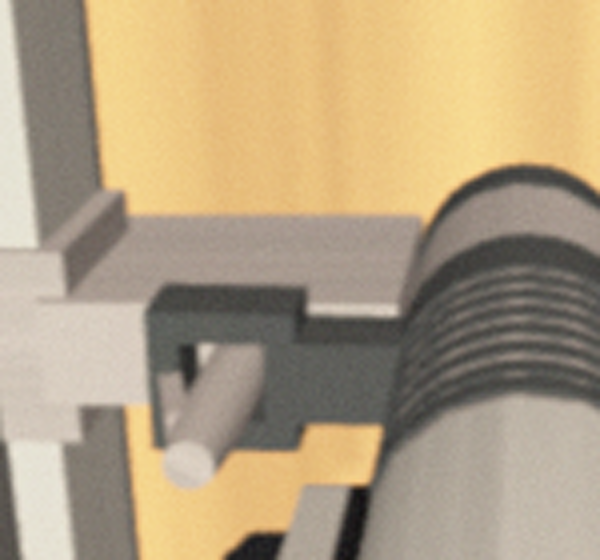

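The eye is low on the pin, and the catch shows at (172,395) over the eye's left rim. I check by pressing a bit more and then giving a gentle upward tug.

```bash
python3 - <<'E'
from h import *
t=robot.current_tool_pos()[:2]
def st(s): print(s,np.round(robot.current_tool_pos(),4),np.round(robot.current_contact_force(),2),robot.current_time_s())
robot.pause(.3); st('rest')
st(robot.line_to([*t,.134],velocity=.015,f_stop=11)); robot.pause(.2); st('')
st(robot.line_to([*t,.150],velocity=.015,f_stop=14)); robot.pause(.2); st('up')
E
```

```text
rest [0.513  0.2066 0.1417] [-0.34 -0.48  3.35] 13.75
True [0.5129 0.2065 0.1417] [-0.01 -0.75  3.43] 14.025
 [0.5129 0.2065 0.1417] [ 0.07 -0.58  5.08] 14.225
True [0.5128 0.2055 0.1434] [ 1.55  0.76 -2.39] 14.6083
up [0.5129 0.2054 0.1432] [ 1.19  0.82 -3.4 ] 14.8083
```

The eye stops rigidly at 0.1417 and is held from above after about 1.7 mm, which matches the catch's 2 mm play. It is home, so I set it down and release.

```bash
python3 - <<'E'
from h import *
t=robot.current_tool_pos()[:2]
print(robot.line_to([*t,.1412],velocity=.015,f_stop=5),robot.current_tool_pos(),robot.current_contact_force())
fingers.gripper_to(0.62); robot.pause(.3)
print(robot.current_finger_gap(),robot.current_contact_force())
print(robot.line_to([*t,.20],velocity=.06,f_stop=6),robot.current_tool_pos(),robot.current_contact_force())
robot.line_to([*t,.30],velocity=.2)
robot.line_to([t[0],t[1]-.1,.33],velocity=.2); robot.pause(.3)
K,X=cam('wrist'); a=vision.grab_frame('wrist'); save('w7.png',a)
L=np.array([.5115,.2225,0]); print(proj(L+[0,-.018,.165],K,X),robot.current_time_s())
E
```

```text
True [0.51303596 0.20531414 0.14165269] [ 0.24062286 -0.26203419  4.51951499]
0.615919629008637 [-0.07855412 -0.00385962  0.26807956]
False [0.5125532  0.20516547 0.19947952] [0.5339984  0.87184207 0.4401992 ]
[[286.58294708  66.52185386]] 18.4667
```

View pics/w7.png

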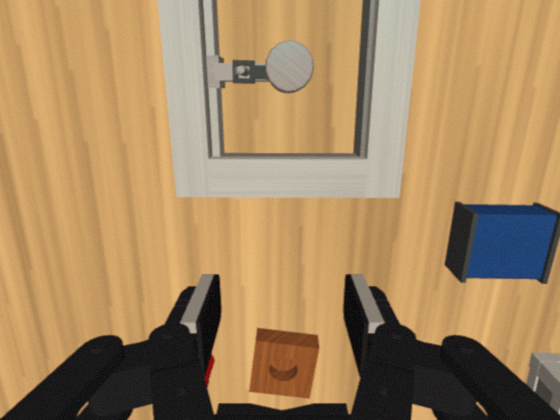

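The mic hangs on the hook with its top at (289,67), predicted at (287,67) for upright. The eye is on the pin at (243,71) and the gripper is clear.

```bash
python3 -c "
from h import *
print(workorder.close_job())"
```

```text
the job is handed in; nothing more can be done
None
```

The microphone hangs upright on the hook with its eye on the seat under the catch, and I handed the job in at about 18.5 s of the 54 s. No verdict came back.

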